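# Index the photometer's thumbwheel and take a reading

### The job

With a closed fingertip, flick the tabs on the edge of the photometer's thumbwheel, click by click, until the capped vial it carries sits in its click right under the grey reading head; do not let the wheel run past that place. Only then press the read key on its separate box all the way down and let it go. Use touch alone: leave everything else on the bench where it stands.

Things in the scene. Friction and masses are not known exactly. Their poses are not given: they have to be found in the camera images.
- meter_axis (a point): Photometer, fixed: white base 170 x 180 mm, 32 mm high, with a level thumbwheel (upright axis) overhanging its front edge. Point on the wheel's axis, 53 mm above the bench, mid-height of the tabs. x points to the instrument's back, z up. The base begins 10 mm in front of the axis; before it is free air under the wheel. A column stands from 85 mm behind the axis, 120 mm wide.
- head (a point): Underside of the grey reading head, straight above the place where the vial must sit, 28 mm behind the wheel's axis (along x of meter_axis) and 90 mm above the bench. The head is 62 mm wide, 12 to 140 mm behind the axis, its top 116 mm above the bench.
- wheel_hub (a point): The black thumbwheel, on its axis 57 mm above the bench; turns with it, x points to the vial. Disc of radius 41 mm, 45 to 57 mm above the bench. Six straight radial tabs, 8 mm wide, reach out to radius 72 mm, 44 to 62 mm above the bench; they stand at 30, 90, 150.. degrees from the vial. Free gap between tabs: 55 mm at radius 60 mm. Six seats, five empty, between the tabs.
- vial (a point): Top centre of the one capped vial (18 mm across, top 85 mm above the bench), clamped in one of the wheel's six seats, 28 mm from the axis; it turns with the wheel. At rest in a click two tabs stand 30 degrees either side of straight front.
- wheel (a joint): Rad; 0: vial under the head. Starts negative, some 2 to 4 clicks short, now and then stuck between two; grows anticlockwise seen from above (front tabs move towards -y of meter_axis). A click is 60 degrees: from 40 degrees on it snaps by itself into the next sprung click, up to 20 it snaps back. About 0.3 N m to leave a click (5 N at a tab); does not coast. A stop at -4.75 bars the other way.
- key_top (a point): Centre of the top of the read key: a round grey push key, 30 mm across, in a black collar on a white fixed box of 90 x 70 x 30 mm; z is up. The box stands to the left or the right of the photometer.
- key (a joint): Travel of the read key in m: 0 up, 0.006 fully down (about 4 N; it springs back).
- jar: Bystander, loose, leave alone: squat amber glass jar, 60 mm across, 75 mm tall. Origin at the centre of its underside.
- spare_vial: Bystander, loose, leave alone: spare capped glass vial standing on the bench beside the photometer, 20 mm across, 45 mm tall. Origin at the centre of its underside.
- pot: Bystander, loose, leave alone: small white sample pot, 36 mm across, 40 mm tall, beside the photometer. Origin at the centre of its underside.
- spray: Bystander, loose, leave alone: spray can with a red cap, 54 mm across, 140 mm tall. Origin at the centre of its underside.
- beaker: Bystander, loose, leave alone: glass beaker, 64 mm across, 80 mm tall. Origin at the centre of its underside.
- dish: Bystander, loose, leave alone: clear flat dish, 90 mm across, 15 mm tall. Origin at the centre of its underside.
- bathlid: Bystander, loose, leave alone: stainless lid of the water bath lying on the bench, 100 x 140 x 30 mm, with a black knob rising to 56 mm. Origin at the centre of its underside.
Mind the look-alikes: they are no part of the job. Leave any blue or green look-alike of the part that bears key_top alone.

How it is judged:
On the way, in this order (a step that is already met when the one before it is completed fails the run):
1. the wheel rests in the click that has the vial under the head (value of joint wheel between -0.15 and 0.15 rad), for 0.2 s.
2. the read key is pressed fully down, with the vial under the head (all of step 1 and value of joint key above 0.0045 m), for 0.04 s.
At the end, for the whole second after the job is handed in: The wheel rests within 0.15 rad of the click with the vial under the head, the read key has been pressed at least 4.5 of its 6 mm after that and has sprung back up, and every bystander is within 30 mm of its start (all of step 1 and velocity of joint wheel between -0.1 and 0.1 rad/s and value of joint key below 0.002 m and distance of each of jar, spare_vial, pot, spray, beaker, dish, bathlid from where it was at the start of the episode below 0.03 m); the robot touches nothing.
It fails at once if the wheel ran more than half a click past the reading head (value of joint wheel above 0.55 rad).
It fails at once if the read key was pressed before the vial was under the head (value of joint key above 0.0035 m and value of joint wheel below -0.3 rad).
It fails at once if a bystander was lifted, pushed over 30 mm or tipped over (distance of any of jar, spare_vial, pot, spray, beaker, dish, bathlid from where it was at the start of the episode above 0.03 m or angle between any of jar, spare_vial, pot, spray, beaker, dish, bathlid's own z axis and vertical above 0.5 rad).
It also fails if it takes over 64 s, if anything falls off the work surface, if the arm or the gripper's body presses on something with over 40 N, if the wrist force passes 120 N, or if a joint passes its speed limit or range.

### The arm

A 6-joint arm with a two-finger parallel gripper is mounted at the origin on the work surface. World frame = base frame: x ahead of the robot, y to its left, z up, the work surface at z = 0. Lengths are in m, angles in rad, forces in N, time in s.
With the tool pointing down it reaches from about 0.35 to 0.775 m from the base axis. Payload 5.5 kg.
Tool frame: the origin (TCP) lies at the very end of the fingers, on their centre line; the grasp point (between the pads) lies 19 mm behind it; z points along the fingers, y is the direction in which the jaws open and shut (so a half turn about z gives the same grasp; the last joint's range is limited). The gripper opens to 85 mm and grips with 20 to 120 N. Pads are 22 mm wide; open, the fingers measure 114 mm over their backs; the gripper's body (76 mm by 85 mm) begins 54 mm behind the grasp point. The pads swing forward as they close: fully open they stand 13 mm farther back than shut.
Start: joints at [-1.458, 0.313, 0.046, 1.304, 0, 1.431], TCP at [0.144, -0.557, 0.231] pointing down, gripper open.
Joint ranges: [-2.76, 2.76], [-0.86, 1.69], [-1.03, 1.26], [-2.2, 2.34], [-1.47, 1.5], [-3.14, 3.14]. Speed limits (rad/s): [2.57, 2.57, 3.14, 3.14, 3.14, 3.14].

### API

Orientations are given as a unit quaternion [w, x, y, z].
In Python, from workcell import get_state, read_camera, hand_in, find_in, silhouettes gives the robot as it stands. The module is installed in compiled form; this text tells all that it offers.
- The arm moves only by the tool send_rows, never from a script. Its argument "deltas" is a list that holds one entry, the list of rows, each a list of 6 numbers: the shift along the world's x, y, z in cm, then the turn, a rotation vector about the world's x, y, z in degrees. In form: [[[dx, dy, dz, wx, wy, wz], ...]]. A call has 1 to 12 rows; each row is the pose to reach, as a shift and turn from the pose commanded when the call began; what a row does not reach only later rows make up. A row lasts 1/10 s, in which the tool goes at most 50 mm and 8.59 degrees, less where a joint would pass 70% of its speed; a pose out of reach is approached as far as the arm can. A call with a gripper value outside its range is refused whole. "jaw" is the opening, from -1 (shut) to 1 (fully open), so that 0 is half open, set as the call begins (left out, the last holds). The fingers move at their own pace and stop on an object; "force" is the grip in N (left out, the last holds). Time passes only in rows, so rows that repeat a pose let the fingers close. It gives the time, the measured TCP pose, the force and the opening at its end, in the units of the state.
- get_state(): the state, without advancing time (a new reading comes with each control period).
- read_camera(name): name is "scene" or "top" or "wrist"; returns a dict with "img" (420x560x3 uint8, red, green, blue), "z_map" (420x560 float32, m along the optical axis (not along the pixel's ray), 0 where there is no reading), "vfov" (degrees; the focal length in pixels is half the picture's height over the tangent of half this angle, whatever the lens; pixels are square), "cx", "cy" (the principal point, pixels), "R" (3x3) and "t" (3): a world point X has camera coordinates R X + t; the wrist camera has in their place "hand_eye" (4x4, takes a point from camera to tool coordinates, whose origin is the TCP and whose axes are the flange's). Camera axes: x right, y down, z forward; pixel columns grow to the right and rows downward; lengths in m; the calibration is good to about 2 mm. A picture is of the moment at which its call begins: read the wrist's pose just before it.
- hand_in(): hands the job in, once; it reports no verdict.
Trained networks look in a picture, given as the dict that the camera call returned (one of the last four; its "shot" number tells which), for a name from the list of things; names that differ only in an ending like _2 or _b are one class to them, and where a whole thing is asked for, a point or a joint stands for the part that bears it (a point fixed in the world has none). Each returns a list of dicts, best first, with "conf" (0 to 1); they miss things now and then, are a little off and sometimes report something else, mostly with a low value. They report only what shows in the picture. A call takes as long as a camera call. They do not tell look-alikes from the thing itself.
- find_in(picture, thing): "box" ([centre column, centre row, width, height] in pixels, round what is visible of it).
- silhouettes(picture, thing): "mask" (420x560 bool, what is visible of it) and "box" ([centre column, centre row, width, height] in pixels, round what is visible of it).
The state is a dict: "clock": time; "joint_pos": joint angles; "qvel": joint speeds; "tau": joint torques, N m; "tcp_pos": TCP position; "orientation": TCP orientation; "wrist_force": force on the tool from outside, world axes, zero at the start; "ft_torque": the same for the moment, N m; "finger_gap": finger opening in m.
Only numpy, scipy, OpenCV 4.12 (cv2) and the standard library are available. Lean on these libraries where they do the work, as an engineer would, in place of code of your own. Each camera call takes 0.05 s, during which the arm holds its last target.

## Working session

There is one attempt and no reset: what is moved stays moved. The work goes in short steps, Python scripts to look and compute and a tool call to move; the robot and the scene stay as the last step left them, time stands still between calls to the robot, and variables do not carry over. Pictures are saved under pics/ and viewed, and the job is handed in when it is done.

Besides the shell and the picture viewer there is one more tool, called after "Request:" as name(argument=value, ...) on one line, values as JSON. send_rows: Moves the arm, as the interface text tells. Its arguments: {"type":"object","properties":{"deltas":{"type":"array","items":{"type":"array","items":{"type":"array","items":{"type":"number"}}}},"jaw":{"type":"number"},"force":{"type":"number"}},"required":["deltas"]}

```bash
mkdir -p pics
cat > h.py <<'E'
import numpy as np, cv2
from workcell import *
def save(n,p,s=1): cv2.imwrite('pics/'+n+'.png',cv2.resize(p['img'][...,::-1],None,fx=s,fy=s,interpolation=cv2.INTER_CUBIC))
def f(p): return p['img'].shape[0]/2/np.tan(np.radians(p['vfov'])/2)
def cloud(p):
    z=p['z_map'];v,u=np.mgrid[:420,:560];F=f(p)
    X=np.stack([(u-p['cx'])/F*z,(v-p['cy'])/F*z,z],-1)
    W=(X-np.array(p['t']))@np.array(p['R']); W[z==0]=np.nan
    return W
def proj(p,X):
    c=np.array(p['R'])@np.array(X)+np.array(p['t']);F=f(p)
    return c[0]/c[2]*F+p['cx'],c[1]/c[2]*F+p['cy']
E
python3 - <<'E'
from h import *
for n in ['scene','top']:
    p=read_camera(n); save(n,p,1.4); W=cloud(p); np.save(n+'_W.npy',W)
    for t in ['meter_axis','head','wheel_hub','vial','key_top','jar','spare_vial','pot','spray','beaker','dish','bathlid']:
        for d in find_in(p,t)[:3]:
            u,v=map(int,d['box'][:2]); print(n,t,round(d['conf'],2),np.round(d['box']),np.round(W[min(v,419),min(u,559)],3))
print(get_state())
E
```

```text
scene meter_axis 0.87 [229. 242.  72.  64.] [0.726 0.016 0.092]
scene head 0.97 [232. 244.  77.  72.] [0.722 0.022 0.088]
scene head 0.2 [233. 221.  49.  23.] [ 0.664 -0.001  0.114]
scene wheel_hub 0.7 [233. 221.  52.  22.] [ 0.669 -0.002  0.114]
scene vial 0.79 [232. 217.  53.  23.] [ 0.654 -0.012  0.115]
scene key_top 0.57 [424. 214.   5.  10.] [0.356 0.427 0.052]
scene key_top 0.55 [380. 243.  12.   9.] [0.532 0.349 0.05 ]
scene key_top 0.55 [331. 226.  13.  10.] [0.507 0.21  0.052]
scene jar 0.75 [154. 198.  21.  34.] [ 0.55  -0.341  0.044]
scene spare_vial 0.43 [278. 232.   4.  18.] [0.557 0.075 0.032]
scene pot 0.74 [185. 245.  14.  22.] [ 0.707 -0.129  0.03 ]
scene spray 0.75 [114. 224.  28.  50.] [ 0.763 -0.304  0.088]
scene spray 0.33 [362. 212.  48.  35.] [0.379 0.259 0.033]
scene beaker 0.74 [334. 291.  30.  46.] [0.77  0.3   0.069]
scene dish 0.55 [224. 192.  28.  15.] [ 0.384 -0.19   0.005]
scene bathlid 0.69 [358. 214.  53.  27.] [0.386 0.252 0.028]
scene bathlid 0.68 [280. 232.   2.  14.] [0.56  0.08  0.032]
top meter_axis 0.64 [302. 181.  74.  79.] [ 0.639 -0.003  0.1
[... 750 characters left out ...]
.352 0.249 0.051]
{'clock': 1.3, 'joint_pos': array([-1.45760959e+00,  3.13207747e-01,  4.60546794e-02,  1.30359597e+00,
       -1.16636439e-05,  1.43122204e+00]), 'qvel': array([-0.00026684,  0.00084941, -0.00033879, -0.00067872, -0.00111628,
        0.0004174 ]), 'tau': array([ 2.22421222e-03, -4.80471933e+01,  2.98807812e+01,  7.00941073e-04,
        8.36936579e-06,  7.31039421e-06]), 'tcp_pos': array([ 0.14379879, -0.55674919,  0.2313002 ]), 'orientation': array([ 2.35671510e-05,  9.92024606e-01,  1.26044355e-01, -6.14328726e-06]), 'wrist_force': array([-0.60615499, -0.00553109, -0.76517813]), 'ft_torque': array([-0.02767098, -0.02080426, -0.01296235]), 'finger_gap': 0.08511724371734307}
```

View pics/scene.png

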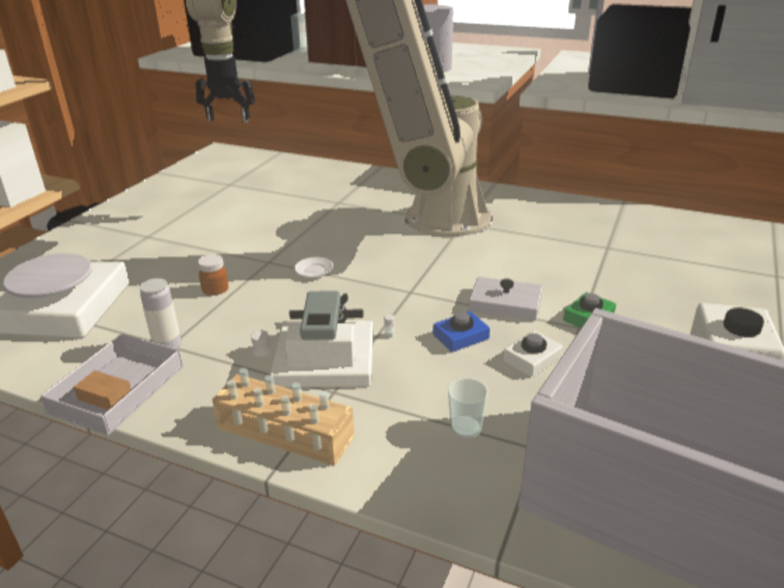

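View pics/top.png

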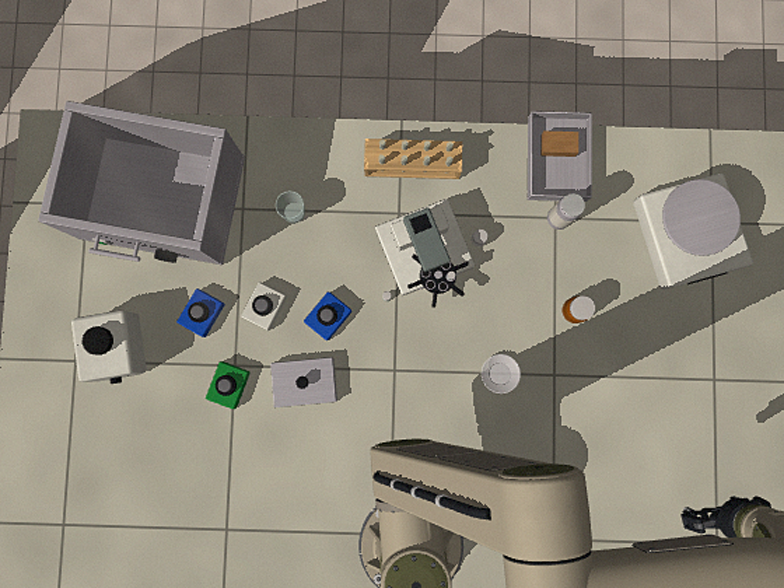

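Run:
```python
import cv2
a=cv2.imread('pics/scene.png');b=cv2.imread('pics/top.png')
c=lambda im,x0,x1,y0,y1,s:cv2.resize(im[int(y0*1.4):int(y1*1.4),int(x0*1.4):int(x1*1.4)],None,fx=s,fy=s,interpolation=cv2.INTER_CUBIC)
cv2.imwrite('pics/c1.png',c(b,250,360,130,230,5))
cv2.imwrite('pics/c2.png',c(b,120,260,130,300,2.5))
cv2.imwrite('pics/c3.png',c(a,300,440,180,320,3))
cv2.imwrite('pics/c4.png',c(a,170,300,180,300,4))
```

```text
(no output)
```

View pics/c1.png

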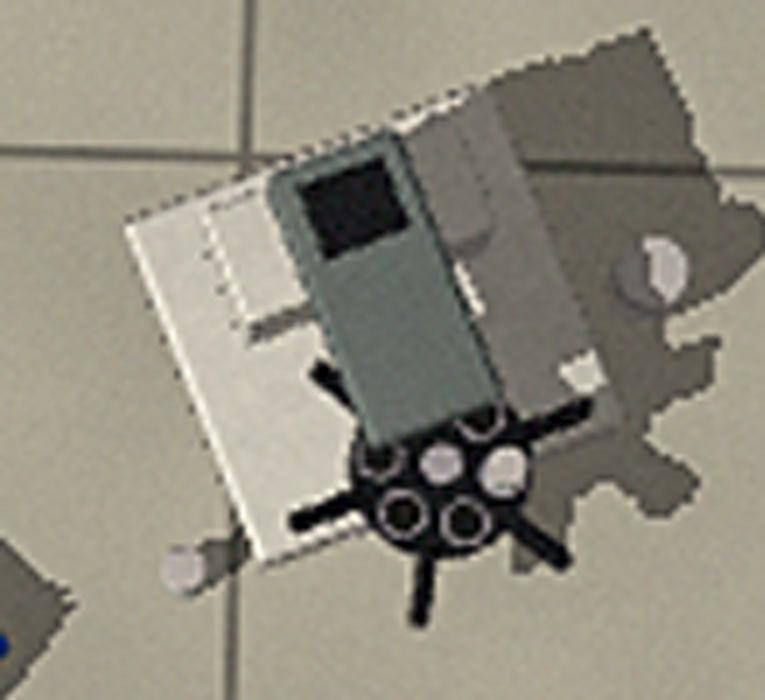

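View pics/c2.png

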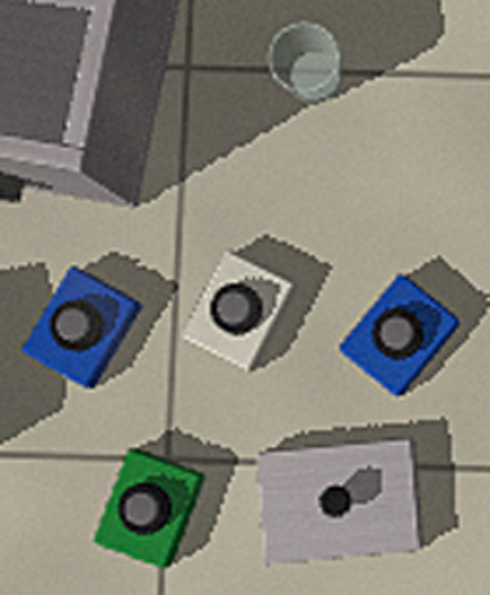

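View pics/c3.png

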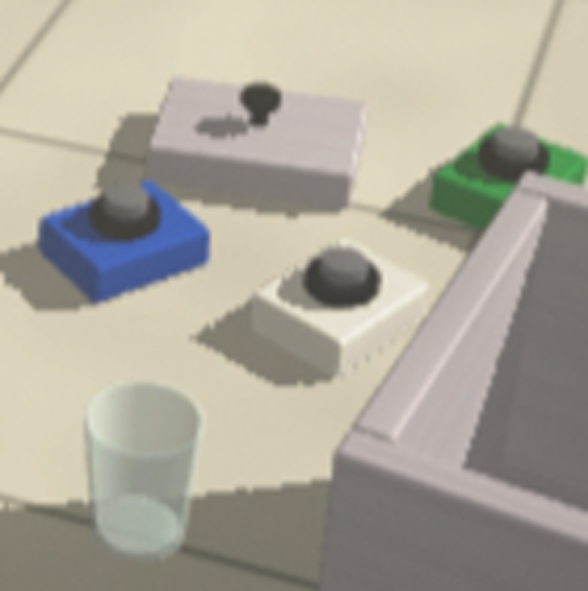

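View pics/c4.png

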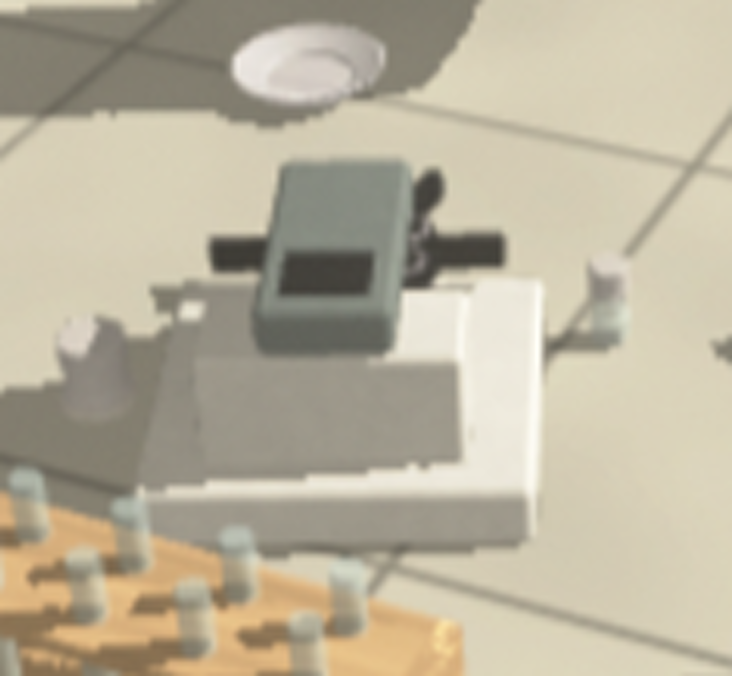

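Run:
```python
from h import *
W=np.load('top_W.npy')
reg=np.zeros((420,560),bool); reg[125:225,260:350]=1
def rect(m,n):
    P=W[m][:,:2]; r=cv2.minAreaRect((P*1000).astype(np.float32)); print(n,len(P),r, np.round(np.median(W[m],0),4)); return r
z=W[...,2]
h=rect(reg&(z>.110)&(z<.125),'head')
for a,b in [(.028,.037),(.07,.1)]: 
    rect(reg&(z>a)&(z<b)&(np.abs(W[...,1])<.13),(a,b))
m=reg&(z>.050)&(z<.066)&(W[...,0]<.66); rect(m,'wheel')
# tabs
P=W[m]; np.save('wheelpts.npy',P)
print(np.histogram(z[reg],bins=np.arange(0,.13,.005)))
b=np.zeros((420,560),bool)
for (u,v) in [(187,218),(142,222),(234,225)]: print(u,v,np.round(W[v,u],4))
S=np.load('scene_W.npy'); print(S[243,380])
r=np.zeros_like(reg); r[200:240,170:205]=1; k=r&(z>.045)&(z<.065); print('key',k.sum(),np.median(W[k],0),W[k].min(0),W[k].max(0)); rect(k,'k');rect(r&(z>.024)&(z<.036),'box')
```

```text
head 759 ((668.3721313476562, -12.248626708984375), (127.57577514648438, 61.996097564697266), 23.10464859008789) [ 0.6696 -0.0118  0.1149]
(0.028, 0.037) 984 ((666.5997924804688, -9.816436767578125), (169.2257843017578, 250.43548583984375), 23.300907135009766) [0.6552 0.0088 0.0316]
(0.07, 0.1) 366 ((653.2012329101562, -18.67547607421875), (162.57386779785156, 119.97023010253906), 22.935579299926758) [0.6972 0.0212 0.0879]
wheel 503 ((587.4515991210938, -20.420860290527344), (167.90826416015625, 118.18876647949219), 77.70033264160156) [ 0.5875 -0.0418  0.0577]
(array([1803,  355,   54,   23,  107,  536,  606,  219,   52,   40,  127,
        236,  141,   26,    4,   19,   72,  153,  100,   18,   18,   92,
        386,  317,   56]), array([0.   , 0.005, 0.01 , 0.015, 0.02 , 0.025, 0.03 , 0.035, 0.04 ,
       0.045, 0.05 , 0.055, 0.06 , 0.065, 0.07 , 0.075, 0.08 , 0.085,
       0.09 , 0.095, 0.1  , 0.105, 0.11 , 0.115, 0.12 , 0.125]))
187 218 [0.5203 0.3473 0.0446]
142 222 [0.5029 0.4847 0.0538]
234 225 [0.5026 0.1996 0.0449]
[0.5323606  0.34873382 0.05020347]
key 78 [0.52260935 0.34905511 0.04929012] [0.50411664 0.32861008 0.04502136] [0.5418314  0.36874497 0.0581977 ]
k 78 ((524.3541870117188, 349.52838134765625), (35.75436782836914, 39.161441802978516), 23.5123348236084) [0.5226 0.3491 0.0493]
box 402 ((521.6398315429688, 348.1557312011719), (70.72492980957031, 88.75102233886719), 65.33807373046875) [0.5193 0.3455 0.029 ]
```

Run:
```python
from h import *
p=read_camera('top')
m=np.radians(23.1); A=np.array([.5984,-.0419])
x=np.array([np.cos(m),np.sin(m)]); y=np.array([-np.sin(m),np.cos(m)])
print('clock',get_state()['clock'])
from scipy.optimize import minimize
P=np.load('wheelpts.npy');
R=P[:,:2]-A; r=np.hypot(*R.T); a=np.degrees(np.arctan2(R[:,1],R[:,0]))-23.1
s=(r>48)&(r<72) if r.max()>1 else (r>.048)&(r<.070)
d=(a[s]%360)
print(np.histogram(d,bins=np.arange(0,361,10)))
im=cv2.resize(p['img'][...,::-1],None,fx=6,fy=6)[130*6:235*6,265*6:365*6].copy()
def dot(X,c):
    u,v=proj(p,X); cv2.circle(im,(int((u+.5)*6-265*6),int((v+.5)*6-130*6)),4,c,-1)
dot([*A,.057],(0,0,255))
for k in range(6):
    t=m+np.radians(30+60*k); dot([*(A+.072*np.array([np.cos(t),np.sin(t)])),.062],(0,255,0))
t=m-np.radians(120); dot([*(A+.028*np.array([np.cos(t),np.sin(t)])),.085],(255,0,0))
dot([*(A+.012*x+.031*y),.116],(255,0,255));dot([*(A+.012*x-.031*y),.116],(255,0,255))
dot([.5243,.3495,.045],(0,255,0))
cv2.imwrite('pics/ov.png',im)
```

```text
clock 1.35
(array([ 0,  0,  4, 10,  0,  0,  0,  0,  8, 11,  0,  0,  0,  0, 10, 10,  0,
        0,  0,  0,  8, 12,  0,  0,  0,  0,  9, 12,  0,  0,  0,  0,  0,  0,
        0,  0]), array([  0,  10,  20,  30,  40,  50,  60,  70,  80,  90, 100, 110, 120,
       130, 140, 150, 160, 170, 180, 190, 200, 210, 220, 230, 240, 250,
       260, 270, 280, 290, 300, 310, 320, 330, 340, 350, 360]))
```

View pics/ov.png

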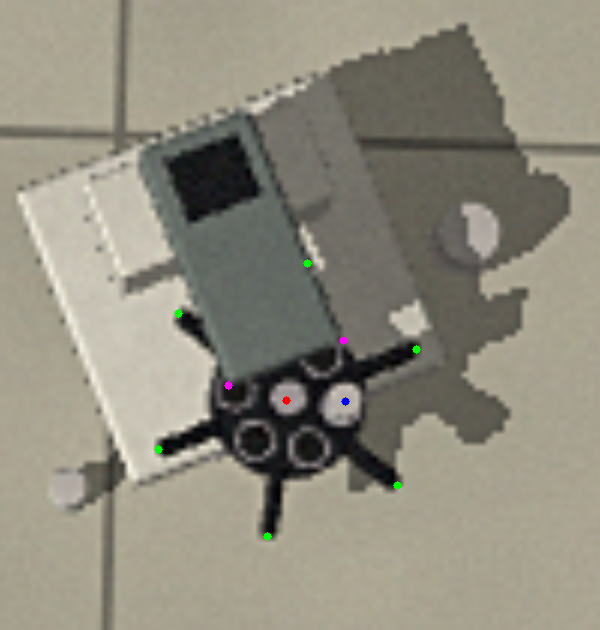

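Request:
send_rows(deltas=[[[3.4,4.6,0,0,0,8],[6.8,9.2,0,0,0,16],[10.1,13.8,0,0,0,24],[13.5,18.4,0,0,0,32],[16.9,23,0,0,0,40],[20.3,27.6,0,0,0,48],[23.6,32.2,0,0,0,56],[27,36.8,0,0,0,64],[30.4,41.4,0,0,0,72],[33.8,46,0,0,0,80],[37.1,50.6,0,0,0,88],[40.5,55.2,-3,0,0,96]]], jaw=-1)

```text
clock: 2.55
tcp_pos: [0.5, -0.0723, 0.2219]
orientation: [0.002, 0.568, 0.823, 0.001]
wrist_force: [0.4, -0.2, -0.1]
finger_gap: 0.0002
```

Request:
send_rows(deltas=[[[0,0,-1,0,0,8],[0,0,-2,0,0,16],[0,0,-3,0,0,24],[0,0,-4,0,0,32.6],[0,0,-5,0,0,32.6],[0,0,-5,0,0,32.6]]])

```text
clock: 3.15
tcp_pos: [0.4971, -0.0737, 0.1691]
orientation: [-0.001, 0.318, 0.948, 0.0]
wrist_force: [0.4, 0.4, -0.0]
finger_gap: 0.0002
```

Run:
```python
from h import *
p=read_camera('top'); save('t2',p,1.4); p=read_camera('scene'); save('s2',p,1.4)
s=get_state(); print(s)
```

```text
{'clock': 3.25, 'joint_pos': array([-3.07279051e-01,  2.03547958e-01, -2.50970269e-01,  1.11654364e+00,
        9.43752957e-05,  3.39665455e-01]), 'qvel': array([-0.00154687, -0.00723197,  0.01260239,  0.00111369,  0.00153284,
       -0.01172312]), 'tau': array([ 4.08050290e-02, -4.00330102e+01,  2.81387919e+01, -1.69077341e-02,
        1.52084220e-03,  1.93178508e-02]), 'tcp_pos': array([ 0.49795497, -0.07405497,  0.17046836]), 'orientation': array([-1.33518470e-04,  3.17860646e-01,  9.48137432e-01,  4.50315544e-05]), 'wrist_force': array([-1.2031644 , -0.10886175, -0.09794691]), 'ft_torque': array([ 0.05522977,  0.0104046 , -0.03900087]), 'finger_gap': -9.914801616343675e-05}
```

View pics/s2.png

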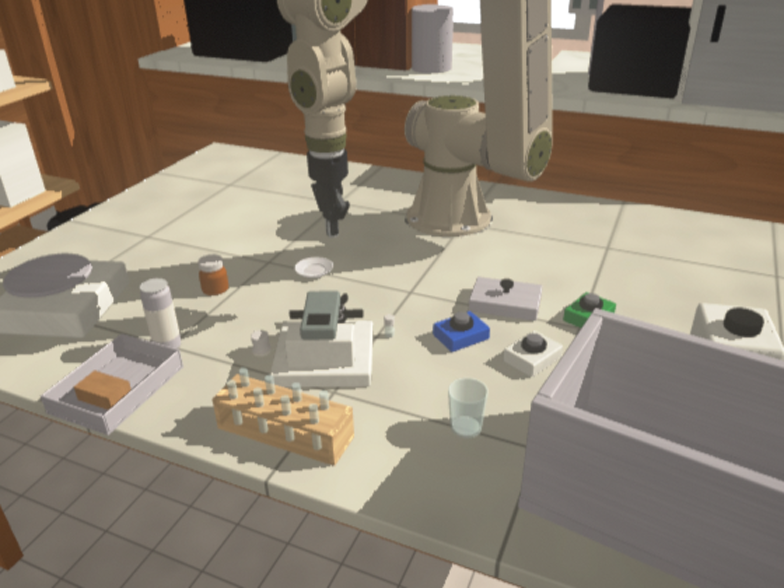

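Request:
send_rows(deltas=[[[2.5,3.4,0,0,0,0],[5.1,6.9,0,0,0,0],[5.1,6.9,-3,0,0,0],[5.1,6.9,-6,0,0,0],[5.1,6.9,-8,0,0,0],[5.1,6.9,-9,0,0,0],[5.1,6.9,-9,0,0,0]]])

```text
clock: 3.95
tcp_pos: [0.5484, -0.005, 0.0796]
orientation: [-0.001, 0.317, 0.948, -0.0]
wrist_force: [0.6, 1.2, 0.6]
finger_gap: -0.0001
```

Run:
```python
from h import *
p=read_camera('top'); save('t3',p,1.4); 
im=p['img'][...,::-1]; cv2.imwrite('pics/t3.png',cv2.resize(im[120:240,240:380],None,fx=5,fy=5,interpolation=cv2.INTER_CUBIC))
p=read_camera('wrist');save('w3',p)
print(get_state()['tcp_pos'])
```

```text
[ 0.54984632 -0.00529193  0.08151436]
```

View pics/t3.png

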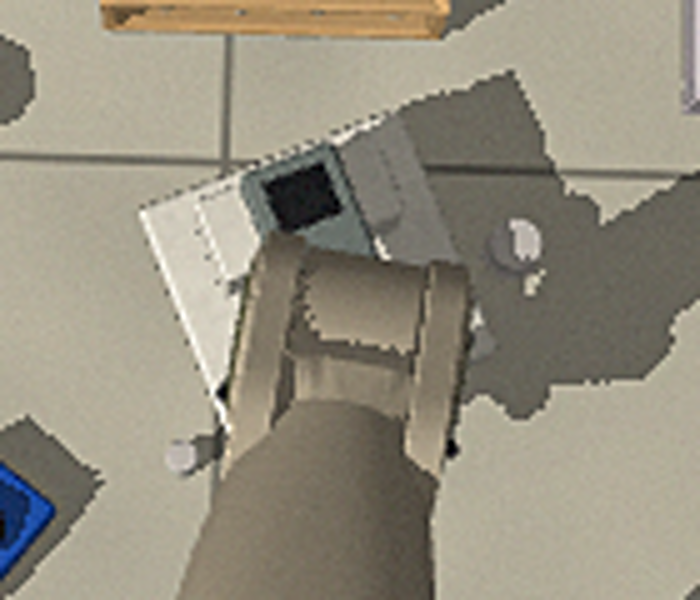

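View pics/w3.png

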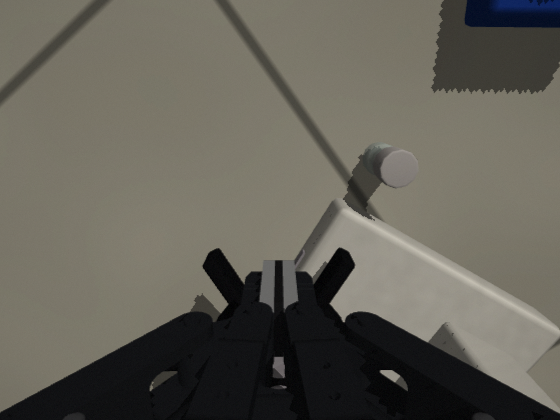

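Request:
send_rows(deltas=[[[0,0,-1.0,0,0,0],[0,0,-2.0,0,0,0],[0,0,-3.1,0,0,0],[0,0,-3.1,0,0,0]]])

```text
clock: 4.45
tcp_pos: [0.5475, -0.0048, 0.0475]
orientation: [-0.002, 0.317, 0.949, -0.0]
wrist_force: [-0.9, 1.1, 0.4]
finger_gap: 0.0001
```

Request:
send_rows(deltas=[[[-0.31,-0.45,0,0,0,5],[-0.57,-0.92,0,0,0,10],[-0.79,-1.41,0,0,0,15],[-0.97,-1.92,0,0,0,20],[-1.11,-2.44,0,0,0,25],[-1.2,-2.98,0,0,0,30],[-1.24,-3.52,0,0,0,35],[-1.23,-4.06,0,0,0,40],[-1.18,-4.6,0,0,0,45]]])

```text
clock: 5.35
tcp_pos: [0.5366, -0.0505, 0.0492]
orientation: [-0.001, -0.073, 0.997, 0.001]
wrist_force: [-0.6, 1.8, 1.0]
finger_gap: -0.0001
```

Run:
```python
from h import *
p=read_camera('wrist');save('w4',p)
p=read_camera('scene');im=p['img'][...,::-1]; cv2.imwrite('pics/s4.png',cv2.resize(im[170:290,160:300],None,fx=5,fy=5,interpolation=cv2.INTER_CUBIC))
print(get_state())
```

```text
{'clock': 5.45, 'joint_pos': array([-2.44113263e-01,  3.71141248e-01, -3.43468305e-01,  8.56460870e-01,
       -1.78800395e-05, -3.84775094e-01]), 'qvel': array([ 0.00792741, -0.00174012,  0.00260852, -0.00444601,  0.00234273,
        0.08460933]), 'tau': array([-1.10165791e-01, -4.65038610e+01,  2.50730073e+01,  9.45253693e-02,
       -5.14864514e-04, -6.72052056e-01]), 'tcp_pos': array([ 0.53719168, -0.05136531,  0.04934028]), 'orientation': array([-1.33093328e-04, -7.02729488e-02,  9.97527791e-01,  3.38856073e-05]), 'wrist_force': array([ 0.09667594, -0.06016214, -0.27622834]), 'ft_torque': array([ 0.04769791, -0.0033361 ,  0.04014379]), 'finger_gap': 0.00031915735394286084}
```

View pics/w4.png

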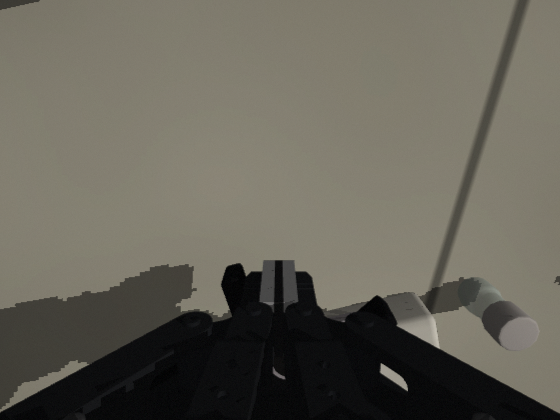

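View pics/s4.png

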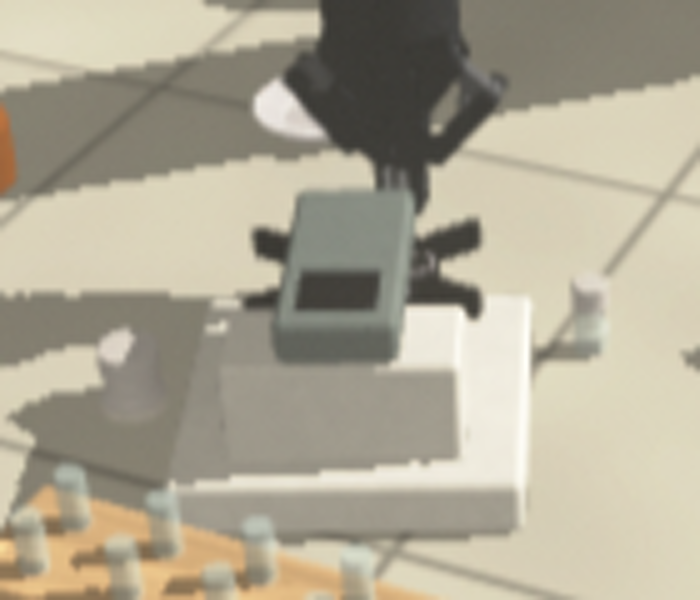

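Request:
send_rows(deltas=[[[0.1,-0.53,0,0,0,5],[0.25,-1.05,0,0,0,10],[0.44,-1.56,0,0,0,15],[0.44,-1.56,0,0,0,15],[0.44,-1.56,0,0,0,15]]])

```text
clock: 5.95
tcp_pos: [0.5416, -0.0664, 0.0494]
orientation: [-0.0, -0.198, 0.98, 0.0]
wrist_force: [0.4, 0.3, -0.1]
finger_gap: 0.0001
```

Run:
```python
from h import *
p=read_camera('wrist');save('w5',p)
p=read_camera('scene');im=p['img'][...,::-1]; cv2.imwrite('pics/s5.png',cv2.resize(im[170:290,160:300],None,fx=5,fy=5,interpolation=cv2.INTER_CUBIC))
s=get_state();print(s['clock'],s['tcp_pos'],s['wrist_force'],s['joint_pos'])
```

```text
6.05 [ 0.54150999 -0.06630362  0.04940151] [-0.05123276 -0.74348226 -0.65369681] [-2.69078801e-01  3.80931078e-01 -3.28120055e-01  8.62026582e-01
  1.30404699e-04 -6.70063383e-01]
```

View pics/w5.png

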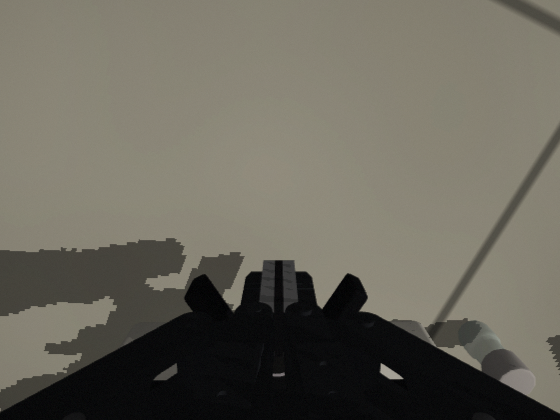

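View pics/s5.png

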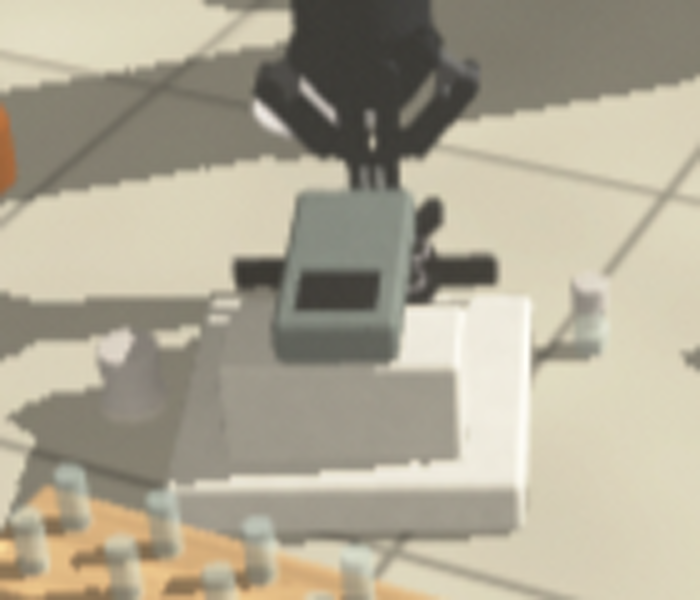

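Request:
send_rows(deltas=[[[0.23,-0.49,0,0,0,5],[0.51,-0.95,0,0,0,10],[0.82,-1.39,0,0,0,15],[1.18,-1.8,0,0,0,20],[1.56,-2.18,0,0,0,25],[1.98,-2.53,0,0,0,30],[2.43,-2.83,0,0,0,35],[2.9,-3.1,0,0,0,40],[3.39,-3.32,0,0,0,45],[3.9,-3.5,0,0,0,50],[4.42,-3.63,0,0,0,55],[4.96,-3.72,0,0,0,60]]])

```text
clock: 7.25
tcp_pos: [0.5912, -0.1035, 0.0493]
orientation: [-0.0, -0.664, 0.748, 0.0]
wrist_force: [-0.5, -0.3, 0.0]
finger_gap: 0.0001
```

Request:
send_rows(deltas=[[[0,0,0,0,0,0],[0,0,0,0,0,0],[0,0,0,0,0,0]]])

```text
clock: 7.55
tcp_pos: [0.5908, -0.1035, 0.0494]
orientation: [-0.0, -0.663, 0.749, 0.0]
wrist_force: [0.4, -0.4, -0.1]
finger_gap: 0.0003
```

Run:
```python
from h import *
p=read_camera('wrist');save('w6',p)
p=read_camera('scene');im=p['img'][...,::-1]; cv2.imwrite('pics/s6.png',cv2.resize(im[170:290,160:300],None,fx=5,fy=5,interpolation=cv2.INTER_CUBIC))
s=get_state();print(s['clock'],s['tcp_pos'],s['wrist_force'],s['joint_pos'])
```

```text
7.65 [ 0.59094148 -0.10362571  0.04943415] [-0.37608118 -0.16557605  1.24444804] [-3.07330743e-01  4.72203187e-01 -1.81314867e-01  9.17652289e-01
 -4.31401853e-06 -1.75638345e+00]
```

View pics/w6.png

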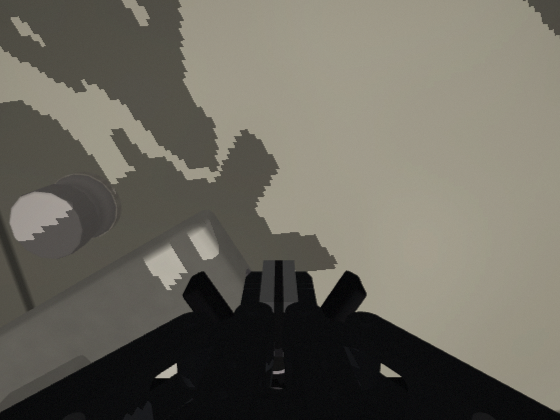

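View pics/s6.png

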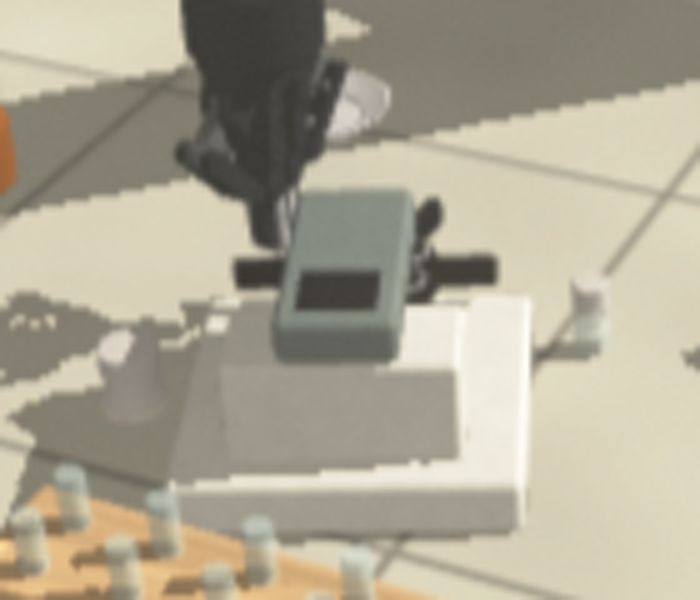

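Request:
send_rows(deltas=[[[0,0,4,0,0,0],[0,0,8,0,0,0],[0,0,12,0,0,0],[0,0,15,0,0,0],[-1,4,15,0,0,0],[-2,9,15,0,0,0],[-3,14,15,0,0,0],[-4,19,15,0,0,0],[-5,24,15,0,0,0],[-6,29,15,0,0,0],[-6.5,34,14,0,0,0],[-6.8,39,12,0,0,0]]])

```text
clock: 8.85
tcp_pos: [0.5239, 0.2794, 0.1745]
orientation: [0.002, -0.663, 0.749, -0.001]
wrist_force: [1.7, -0.1, 0.9]
finger_gap: -0.0002
```

Run:
```python
from h import *
p=read_camera('top'); W=cloud(p)
im=p['img'][...,::-1]; cv2.imwrite('pics/t7.png',cv2.resize(im[120:240,240:380],None,fx=5,fy=5,interpolation=cv2.INTER_CUBIC))
p=read_camera('scene');save('s7',p,1.4)
S=cloud(p); z=S[...,2]; r=np.zeros(z.shape,bool); r[228:262,355:405]=1; k=r&(np.hypot(S[...,0]-.523,S[...,1]-.349)<.014)
print('keyz',k.sum(),np.percentile(z[k],[10,50,90]),np.median(S[k],0))
s=get_state();print(s['clock'],s['tcp_pos'],s['wrist_force'],s['joint_pos'])
```

```text
keyz 81 [0.0435501  0.05064806 0.05384203] [0.52818227 0.34949497 0.05064806]
8.95 [0.52126878 0.28180557 0.1705942 ] [-0.3404187   0.06769152 -0.12587118] [ 0.35932088  0.372222   -0.01937784  1.1819668   0.00169917 -1.09683383]
```

View pics/t7.png

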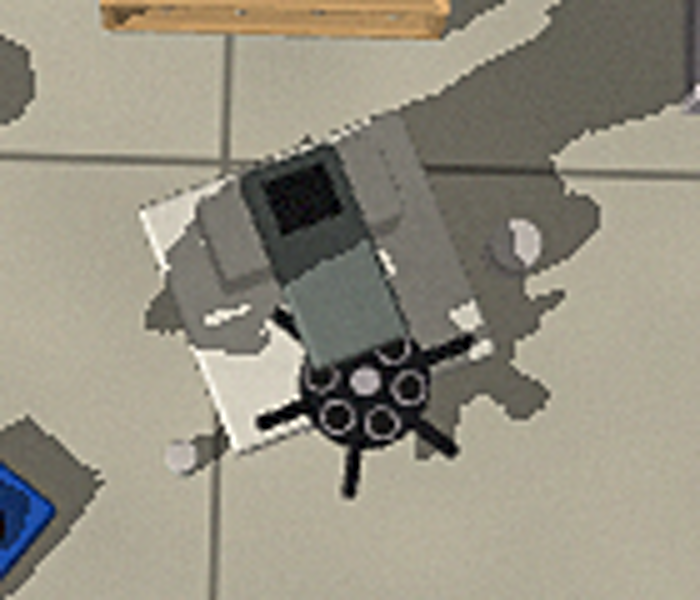

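View pics/s7.png

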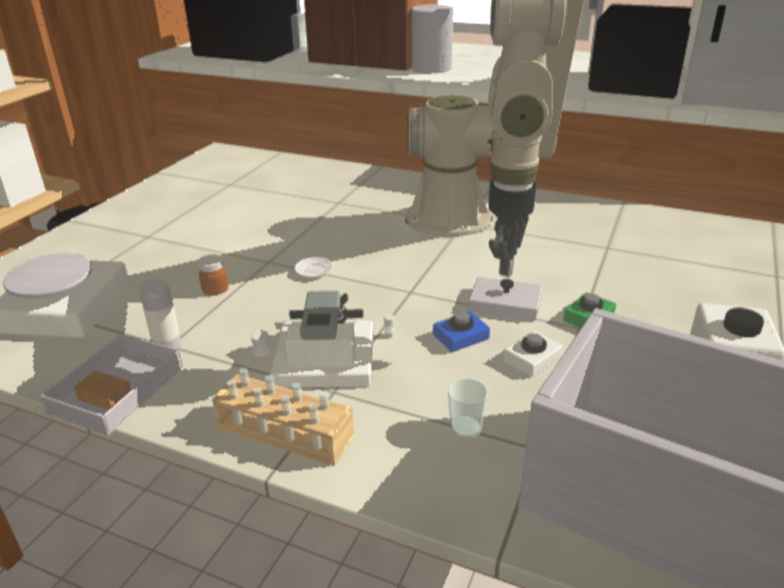

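Request:
send_rows(deltas=[[[0.1,3.5,0,0,0,0],[0.3,6.7,0,0,0,0],[0.3,6.7,-3,0,0,0],[0.3,6.7,-6,0,0,0],[0.3,6.7,-8.5,0,0,0],[0.3,6.7,-10,0,0,0],[0.3,6.7,-10,0,0,0],[0.3,6.7,-10,0,0,0]]])

```text
clock: 9.75
tcp_pos: [0.527, 0.3435, 0.0733]
orientation: [-0.0, -0.663, 0.749, 0.0]
wrist_force: [0.0, 0.3, 1.0]
finger_gap: 0.0001
```

Run:
```python
from h import *
s=get_state();print(s['clock'],s['tcp_pos'],s['wrist_force'])
p=read_camera('wrist');save('w8',p)
p=read_camera('scene');im=p['img'][...,::-1]; cv2.imwrite('pics/s8.png',cv2.resize(im[190:290,330:450],None,fx=5,fy=5,interpolation=cv2.INTER_CUBIC))
```

```text
9.75 [0.52700308 0.34348741 0.07329909] [0.03657357 0.29371654 0.9792769 ]
```

View pics/w8.png

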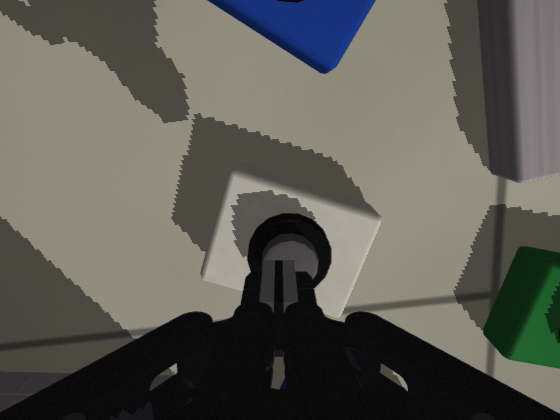

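View pics/s8.png

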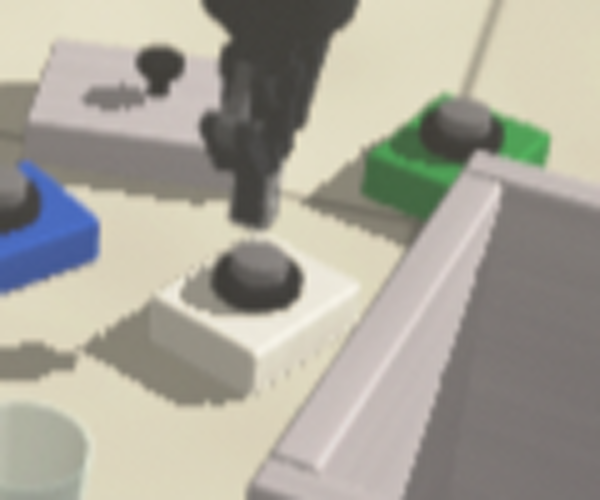

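Request:
send_rows(deltas=[[[-0.3,0.55,0,0,0,0],[-0.3,0.55,-0.5,0,0,0],[-0.3,0.55,-1.0,0,0,0],[-0.3,0.55,-1.5,0,0,0],[-0.3,0.55,-1.5,0,0,0]]])

```text
clock: 10.35
tcp_pos: [0.5231, 0.3491, 0.0567]
orientation: [-0.001, -0.663, 0.748, 0.0]
wrist_force: [0.0, -0.4, 0.6]
finger_gap: 0.0003
```

Request:
send_rows(deltas=[[[0,0,-0.2,0,0,0],[0,0,-0.4,0,0,0],[0,0,-0.4,0,0,0]]])

```text
clock: 10.65
tcp_pos: [0.5238, 0.3494, 0.0537]
orientation: [-0.0, -0.663, 0.748, 0.0]
wrist_force: [0.3, -0.7, 0.3]
finger_gap: 0.0
```

Request:
send_rows(deltas=[[[0,0,-0.2,0,0,0],[0,0,-0.3,0,0,0],[0,0,-0.3,0,0,0]]])

```text
clock: 10.95
tcp_pos: [0.5241, 0.3496, 0.0511]
orientation: [0.0, -0.663, 0.748, -0.0]
wrist_force: [-0.0, -0.2, 0.9]
finger_gap: 0.0002
```

Request:
send_rows(deltas=[[[0,0,-0.2,0,0,0],[0,0,-0.2,0,0,0]]])

```text
clock: 11.15
tcp_pos: [0.5241, 0.3496, 0.0491]
orientation: [0.0, -0.663, 0.748, -0.0]
wrist_force: [0.9, -0.1, 2.4]
finger_gap: 0.0001
```

Request:
send_rows(deltas=[[[0,0,-0.2,0,0,0],[0,0,-0.2,0,0,0]]])

```text
clock: 11.35
tcp_pos: [0.5242, 0.3496, 0.0471]
orientation: [0.0, -0.663, 0.748, -0.0]
wrist_force: [0.9, 0.0, 4.4]
finger_gap: -0.0002
```

Request:
send_rows(deltas=[[[0,0,-0.2,0,0,0],[0,0,-0.2,0,0,0]]])

```text
clock: 11.55
tcp_pos: [0.5242, 0.3496, 0.046]
orientation: [0.0, -0.663, 0.748, -0.0]
wrist_force: [-0.6, -0.7, 8.7]
finger_gap: -0.0001
```

Request:
send_rows(deltas=[[[0,0,-0.15,0,0,0],[0,0,-0.15,0,0,0]]])

```text
clock: 11.75
tcp_pos: [0.5242, 0.3496, 0.0458]
orientation: [0.001, -0.663, 0.748, -0.0]
wrist_force: [-3.0, -2.2, 15.7]
finger_gap: 0.0003
```

Run:
```python
from h import *
p=read_camera('wrist');cv2.imwrite('pics/w9.png',cv2.resize(p['img'][190:330,200:380,::-1],None,fx=4,fy=4))
p=read_camera('scene');im=p['img'][...,::-1]; cv2.imwrite('pics/s9.png',cv2.resize(im[215:275,345:417],None,fx=8,fy=8,interpolation=cv2.INTER_CUBIC))
```

```text
(no output)
```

View pics/w9.png

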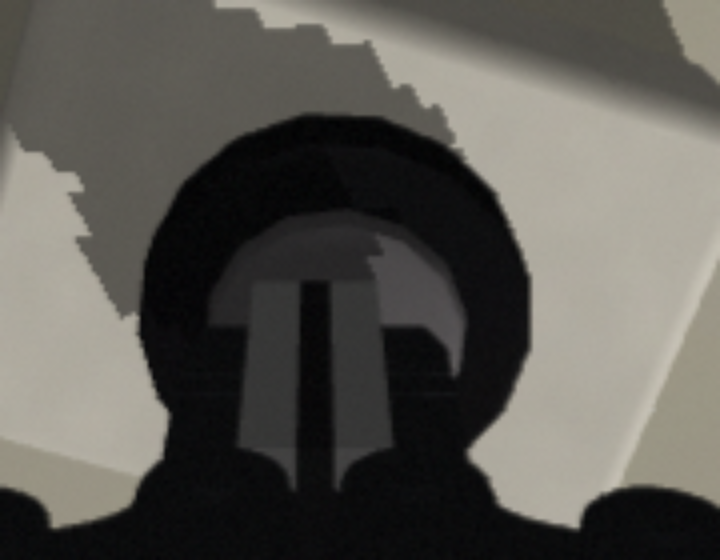

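View pics/s9.png

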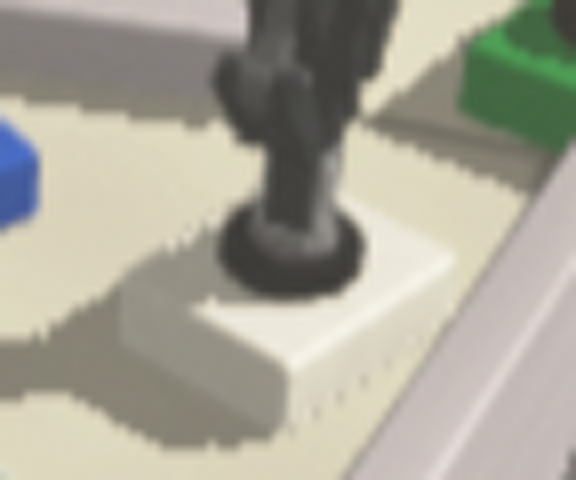

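Request:
send_rows(deltas=[[[0,0,1,0,0,0],[0,0,3,0,0,0],[0,0,6,0,0,0],[0,0,10,0,0,0],[0,0,12,0,0,0],[0,0,12,0,0,0],[0,0,12,0,0,0]]])

```text
clock: 12.55
tcp_pos: [0.5236, 0.3494, 0.163]
orientation: [-0.0, -0.663, 0.748, 0.0]
wrist_force: [-0.1, 0.3, -0.7]
finger_gap: -0.0005
```

Run:
```python
from h import *
s=get_state();print(s['clock'],s['tcp_pos'],s['wrist_force'])
p=read_camera('wrist');save('w10',p)
p=read_camera('top');im=p['img'][...,::-1]; cv2.imwrite('pics/t10.png',cv2.resize(im[100:300,120:440],None,fx=2.5,fy=2.5,interpolation=cv2.INTER_CUBIC))
p=read_camera('scene');save('s10',p,1.4);im=p['img'][...,::-1]; cv2.imwrite('pics/s10.png',cv2.resize(im[215:275,345:417],None,fx=8,fy=8,interpolation=cv2.INTER_CUBIC))
```

```text
12.55 [0.52362475 0.34941451 0.16297073] [-0.09755824  0.28989312 -0.65401051]
```

View pics/t10.png

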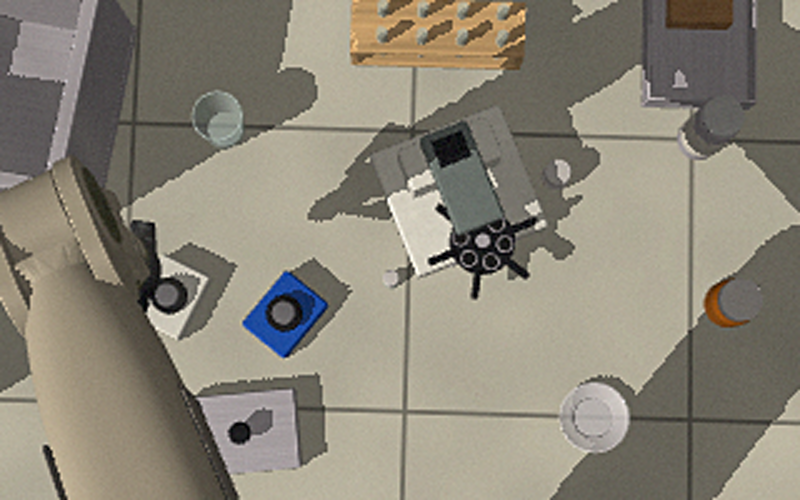

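View pics/s10.png

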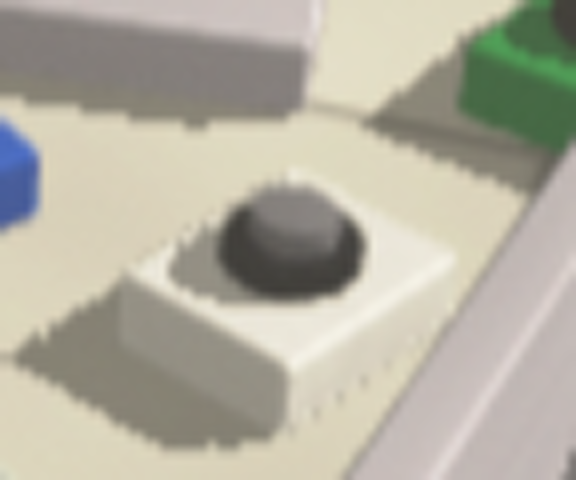

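The key is back up, the wheel rests in its click with the five visible seats empty, and the bystanders are where they were, so I'm handing in.

```bash
python3 -c "
from workcell import *
print(hand_in())"
```

```text
the job is handed in; nothing more can be done
None
```

I turned the wheel two clicks with the closed fingertip, from -120° to 0, in two 60° pushes. Then I pressed the white read key down to its stop and let it spring back. I handed the job in at about 12.7 s, and `hand_in()` reports no verdict.

- **Wheel:** After each push the tabs sat evenly either side of the finger. The last top view shows the five visible seats empty, so the vial must be in the sixth, under the head. The head hides the vial, so I could not see it directly.
- **Key:** The finger touched it at about 0.051 to 0.052 m and met a hard stop at 0.0458 m, with about 16 N on the wrist. That is about 6 mm of travel. The last scene picture shows the key up again.
- **Surroundings:** In the last top view all seven bystanders look unmoved; I compared them by eye and did not measure the distances. The arm was clear of everything, with the fingertip at 0.163 m. I left the blue and green boxes alone.

No check failed or disagreed. The only small correction was about 6 mm sideways above the key before pressing.

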